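Key an empty reel onto the coil winder

ROBOT

A 6-joint arm with a two-finger parallel gripper is mounted at the origin on the work surface. World frame = base frame: x ahead of the robot, y to its left, z up, the work surface at z = 0. Lengths are in m, angles in rad, forces in N, time in s.
With the tool pointing down it reaches from about 0.275 to 0.825 m from the base axis. Payload 4.9 kg.
Tool frame: the origin (TCP) lies midway between the tips of the shut fingers; the grasp point (between the pads) lies 19 mm behind it (bot.grip_depth is the distance from the TCP to the grasp point, in m); z points along the fingers, y is the line along which they close (so a half turn about z gives the same grasp; the last joint's range is limited). The gripper opens to 85 mm and grips with 20 to 120 N. Pads are 22 mm wide; open, the fingers measure 114 mm over their backs; the gripper's body (76 mm by 85 mm) begins 54 mm behind the grasp point. The pads swing forward as they close: fully open they stand 13 mm farther back than shut.
Start: joints at [-1.398, 0.326, -0.193, 1.052, 0, 1.437], TCP at [0.166, -0.524, 0.231] pointing down, gripper open.
Joint ranges: [-2.65, 2.65], [-0.97, 1.79], [-1.3, 1.35], [-1.93, 2.1], [-1.47, 1.37], [-3.14, 3.14]. Speed limits (rad/s): [2.57, 2.57, 3.14, 3.14, 3.14, 3.14].

INTERFACE

Orientations are given as a unit quaternion [w, x, y, z].
In Python, from cell import bot gives the robot as it stands. Calls block until the motion is done:
- bot.move_pose(position, orientation): joint-space move of the TCP to a pose.
- bot.move_linear(position, speed=0.15, rotation=None, until_force=None): straight line of the TCP; rotation=None keeps the orientation; speed is the mean speed in m/s. With until_force (N) it stops when the force on the tool has changed by that much, and returns True; else False.
- bot.goto_joints(angles): joint-space move.
- bot.set_gripper(opening, grasp_force=None): opening from 0.0 (shut) to 1.0 (fully open); grasp_force is the grip in N (None keeps the last); returns when the fingers have stopped.
- bot.wait(seconds).
- bot.solve_ik(position, orientation): joint angles nearest the present ones, or None.
- bot.camera(name): name is "scene" or "top" or "wrist"; returns the picture (384x512x3 uint8, red, green, blue); there is no depth.
- bot.calibration(name): a dict with "mtx" (3x3 intrinsics, pixels), "extrinsics" (4x4, takes a point from world to camera coordinates); the wrist camera has in their place "hand_eye" (4x4, takes a point from camera to tool coordinates, whose origin is the TCP and whose axes are the flange's). Camera axes: x right, y down, z forward; pixel columns grow to the right and rows downward; lengths in m; the calibration is good to about 2 mm. A picture is of the moment at which its call begins: read the wrist's pose just before it. calibration takes no time and is no camera call.
A pose or a line that the arm cannot do raises bot.PlanningError and nothing moves.
- bot.close_job(): hands the job in; it is judged then, once.
Trained networks look in the newest picture that a camera, given by its name, has taken for a name from the list of things; names that differ only in an ending like _2 or _b are one class to them, and where a whole thing is asked for, a point or a joint stands for the part that bears it (a point fixed in the world has none). Each returns a list of dicts, best first, with "confidence" (0 to 1); they miss things now and then, are a little off and sometimes report something else, mostly with a low value. They report only what shows in the picture. A call takes as long as a camera call.
- bot.search_frame(camera, thing): "bbox" ([left, top, width, height] in pixels, round what is visible of it).
Readings, each from a call of its own:
- bot.read_clock(): time.
- bot.read_joint_positions(): joint angles.
- bot.read_joint_vel(): joint speeds.
- bot.read_joint_efforts(): joint torques, N m.
- bot.read_position(): TCP position.
- bot.read_tool_rot(): TCP orientation.
- bot.read_ft_force(): force on the tool from outside, world axes, zero at the start.
- bot.read_moment(): the same for the moment, N m.
- bot.read_gripper_width(): opening from 0.0 (shut) to 1.0 (fully open).
- bot.read_finger_force(): force on a finger pad.
Only numpy, scipy, OpenCV 4.12 (cv2) and the standard library are available. Lean on these libraries where they do the work, as an engineer would, in place of code of your own. Each camera call takes 0.05 s, during which the arm holds its last target. There are 200 camera calls.

TASK

Make the coil winder ready: pick up the empty reel whose bore is a long slot, turn it until the slot lines up with the flat drive key on the winder's upright spindle, and lower it over the key, boss upwards, until it rests flat on the faceplate; then let go. Lower it all the way, do not drop it, and leave the other reel, with the round bore, standing where it is.

Things in the scene. Friction and masses are not known exactly. Their poses are not given: they have to be found in the camera images.
- slot_reel: Reel to mount, standing loose, 0.25 kg: two round plywood flanges 100 mm across (0-8 and 48-56 mm above its underside) on a blue core 50 mm across, which goes on above as a plain round boss, 56-86 mm up: grip that. Bore right through, seen in the bright metal top of the boss: a slot 42 mm long, 18 mm wide. Origin: centre of underside; z up, x along the slot. A half turn about z is the same.
- plain_reel: The other reel, to be left alone: same size, form and colours, but its bore is a round hole 24 mm across, too small for the key. The two reels may stand in either order. Origin: centre of the underside, z up.
- spindle: Spindle on the winder's blue housing (150x150x50 mm), braked, immovable: round steel faceplate 110 mm across, 12 mm thick, with a flat upright key 32 mm long, 9 mm thick, 30 mm high, plus a lead-in nose 24x5 mm, 10 mm high. Origin: centre of the plate's underside, 50 mm above the bench; z up, x along the key's length. A mounted reel's underside lies 12 mm above this origin.

How it is judged:
At the end, for the whole second after the job is handed in: The slotted reel sits on the spindle with the key in its slot: within 12 mm of the spindle's axis, slot and key within 20 degrees (the free play of the fit), upright within 6 degrees, its underside within 4 mm of the faceplate, at rest (horizontal distance between slot_reel and spindle below 0.012 m and z of slot_reel in the frame of spindle below 0.016 m and angle between slot_reel's own z axis and vertical below 0.1 rad and angle between the x axis of slot_reel and the x axis of spindle, either way round below 0.35 rad and linear speed of slot_reel below 0.02 m/s and angular speed of slot_reel below 0.1 rad/s); the robot touches nothing.
It fails at once if the reel with the round bore is moved by more than 30 mm or tipped (distance of plain_reel from where it was at the start of the episode above 0.03 m or angle between plain_reel's own z axis and vertical above 0.3 rad).
It fails at once if the slotted reel is dropped onto the winder (falls free at more than 0.7 m/s, a drop of about 25 mm) (horizontal distance between slot_reel and spindle below 0.06 m and linear speed of slot_reel above 0.7 m/s and contact force between slot_reel and the fingers below 0.2 N).
It also fails if it takes over 38 s, if anything falls off the work surface, if the arm or the gripper's body presses on something with over 40 N, if the wrist force passes 120 N, or if a joint passes its speed limit or range.

## Working session

There is one attempt and no reset: what is moved stays moved. The work goes in short steps, each a Python script; the robot and the scene stay as the last script left them, time stands still between calls to the robot, and variables do not carry over. Pictures are saved under pics/ and viewed, at most 10 in all, crops included, and the job is handed in when it is done.

```bash
mkdir -p pics
python3 - <<'E'
from cell import bot
import cv2,numpy as np
ims=[]
for c in("top","scene"):
    im=bot.camera(c); ims.append(im); cv2.imwrite(f'pics/{c}.png',im[...,::-1])
    for t in("slot_reel","plain_reel","spindle"): print(c,t,[(np.round(d['bbox']),round(d['confidence'],2)) for d in bot.search_frame(c,t)])
    k=bot.calibration(c); print(k['mtx'].round(1).tolist(),k['extrinsics'].round(3).tolist())
print(bot.calibration('wrist')); print(bot.read_clock(),bot.read_tool_rot(),bot.grip_depth)
E
```

```text
top slot_reel [(array([260., 169.,  57.,  58.]), 0.88)]
top plain_reel [(array([341., 183.,  66.,  58.]), 0.6)]
top spindle [(array([ 98., 165.,  67.,  63.]), 0.72)]
[[461.9, 0.0, 263.3], [0.0, 461.9, 189.5], [0.0, 0.0, 1.0]] [[0.027, -1.0, 0.016, -0.056], [-0.995, -0.028, -0.099, 0.515], [0.099, -0.014, -0.995, 0.83], [0.0, 0.0, 0.0, 1.0]]
scene slot_reel [(array([207., 162.,  50.,  53.]), 0.8)]
scene plain_reel []
scene spindle [(array([327., 207.,  60.,  51.]), 0.85)]
[[484.5, 0.0, 251.4], [0.0, 484.5, 192.1], [0.0, 0.0, 1.0]] [[-0.445, 0.896, 0.008, 0.258], [0.707, 0.356, -0.611, -0.313], [-0.55, -0.266, -0.791, 1.311], [0.0, 0.0, 0.0, 1.0]]
{'mtx': array([[274.03226794,   0.        , 254.45988388],
       [  0.        , 274.03226794, 196.30274313],
       [  0.        ,   0.        ,   1.        ]]), 'hand_eye': array([[-4.81165049e-04, -9.60353135e-01, -2.78785983e-01,
         7.03493169e-02],
       [ 9.99999866e-01, -4.09277586e-04, -3.16063134e-04,
         4.81082211e-04],
       [ 1.89431368e-04, -2.78786098e-01,  9.60353204e-01,
        -1.43730496e-01],
       [ 0.00000000e+00,  0.00000000e+00,  0.00000000e+00,
         1.00000000e+00]])}
0.4 [-9.76286400e-05  9.88257881e-01  1.52795126e-01 -8.93093144e-06] 0.0187
```

View pics/top.png

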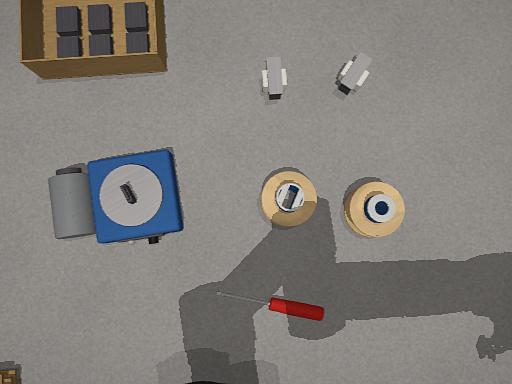

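The top view shows the slot reel's bore at about (290,197), the plain reel at (380,208), and the winder with its key at (129,192). The networks agree. I'll take close looks at the spindle and the slot reel.

```bash
cat > h.py <<'E'
from cell import bot
import cv2,numpy as np
from scipy.spatial.transform import Rotation as R
def hit(o,d,z): return o+d*(z-o[2])/d[2]
def top(px,z):
    k=bot.calibration('top'); E=k['extrinsics']; o=-E[:3,:3].T@E[:3,3]
    return hit(o,E[:3,:3].T@np.linalg.solve(k['mtx'],[*px,1.]),z)
def wristT():
    q=bot.read_tool_rot(); T=np.eye(4); T[:3,:3]=R.from_quat([*q[1:],q[0]]).as_matrix(); T[:3,3]=bot.read_position()
    return T@bot.calibration('wrist')['hand_eye']
def wr(T,px,z):
    return hit(T[:3,3],T[:3,:3]@np.linalg.solve(bot.calibration('wrist')['mtx'],[*px,1.]),z)
def quat(yaw): # tool down, tool x at yaw
    return [0,np.cos(yaw/2),np.sin(yaw/2),0]
E
python3 - <<'E'
from h import *
s=top((290,197),.086); p=top((380,208),.086); c=top((131,195),.062)
print('slot',s,'plain',p,'sp',c)
k=[top(a,.1) for a in((123,182),(134,202))]; print('key',k)
for n,t,z in(('sp',c,.10),('reel',s,.086)):
    yaw=np.arctan2(t[1],t[0])
    bot.move_pose([t[0],t[1],z+.10],quat(yaw))
    T=wristT(); im=bot.camera('wrist'); np.savez(f'{n}.npz',T=T,im=im); cv2.imwrite(f'pics/w_{n}.png',im[...,::-1])
    print(n,bot.read_clock(),bot.read_position(),bot.read_joint_positions()[5])
    print([(np.round(d['bbox']),round(d['confidence'],2)) for t in("slot_reel","spindle") for d in bot.search_frame('wrist',t)])
a=[cv2.imread(f'pics/w_{n}.png') for n in('sp','reel')]
cv2.imwrite('pics/both.png',np.hstack([x[:,64:460] for x in a]))
E
```

```text
slot [ 0.49903331 -0.0875397   0.086     ] plain [ 0.48437864 -0.24319986  0.086     ] sp [0.49671596 0.19168626 0.062     ]
key [array([0.51529927, 0.19599429, 0.1       ]), array([0.48203097, 0.17568632, 0.1       ])]
sp 3.2333 [0.49703646 0.19099156 0.20001722] 3.0028726810834954
[(array([411., 206., 100.,  97.]), 0.81), (array([202., 131., 107., 105.]), 0.58)]
reel 4.4667 [ 0.49927689 -0.08647579  0.18609849] 2.995796078072244
[(array([210., 129.,  94., 106.]), 0.92), (array([  0., 182.,  57., 100.]), 0.96)]
```

View pics/both.png

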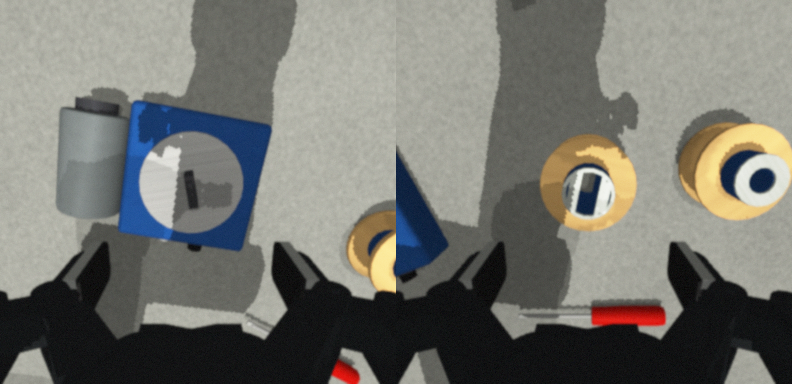

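The left half shows the faceplate (crop centre about (191,183)) with the key at about (191,189). The right half shows the slotted boss at about (589,194), with the slot nearly upright. I'll zoom in on both to measure.

Run:
```python
import numpy as np,cv2
o=[]
for n,(x,y) in(('sp',(220,145)),('reel',(220,155))):
    im=np.load(n+'.npz')['im'][y:y+75,x:x+65,::-1]
    b=cv2.resize(im,None,fx=6,fy=6,interpolation=cv2.INTER_CUBIC)
    for i in range(0,65,10): cv2.putText(b,str(x+i),(i*6,10),0,.35,(0,0,255)); cv2.line(b,(i*6,12),(i*6,18),(0,0,255))
    for i in range(5,75,10): cv2.putText(b,str(y+i),(0,i*6+4),0,.35,(0,0,255))
    o.append(b)
cv2.imwrite('pics/zoom.png',np.hstack(o))
```

```text
(no output)
```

View pics/zoom.png

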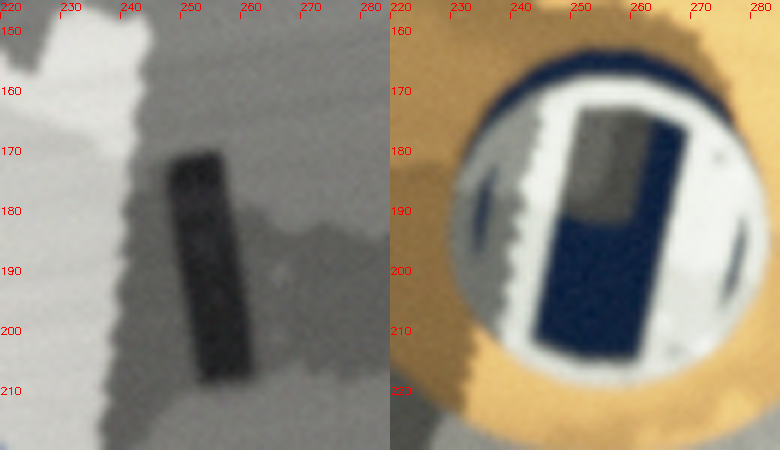

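Run:
```python
from h import *
Ts=np.load('sp.npz')['T'];Tr=np.load('reel.npz')['T']
L=lambda x,y:(220+x/6,145+y/6); G=lambda x,y:(220+(x-390)/6,155+y/6)
print('plate',wr(Ts,(255.5,183.5),.062),'key c',wr(Ts,L(210,270),.096))
a,b=wr(Ts,L(194,160),.096),wr(Ts,L(227,381),.096); ky=np.arctan2(*(a-b)[1::-1]); print('key yaw',np.degrees(ky),np.linalg.norm(a-b))
c=[wr(Tr,G(*p),.086) for p in((580,108),(688,128),(638,360),(533,340))]
u=(c[0]+c[1]-c[2]-c[3])/2; sy=np.arctan2(u[1],u[0]); print('slot c',np.mean(c,0),np.degrees(sy),np.linalg.norm(u),np.linalg.norm(c[0]-c[1]))
print('boss c',wr(Tr,G(609,231),.086), 'diam',np.linalg.norm(wr(Tr,G(450,231),.086)-wr(Tr,G(768,231),.086)))
print(bot.read_joint_positions())
```

```text
plate [0.50002476 0.19051925 0.062     ] key c [0.50160894 0.19176566 0.096     ]
key yaw 29.251933361212334 0.0360193937417361
slot c [ 0.50038728 -0.08954336  0.086     ] -21.16978590692648 0.037869024810477055 0.016608743449747276
boss c [ 0.50124611 -0.08963744  0.086     ] diam 0.04895952373991766
[-3.17011822e-01  2.83500622e-01 -3.75389007e-01  9.11750513e-01
  2.25026684e-04  2.99576935e+00]
```

Run:
```python
from h import *
P=np.array([.5008,-.0896]);S=np.array([.5008,.1911]);d=np.radians(50.4)
best=None
for g in np.radians(np.arange(-180,180,15)):
    js=[bot.solve_ik([*xy,z],quat(y)) for xy,z,y in((P,.054,g),(S,.19,g+d),(S,.066,g+d))]
    if any(j is None for j in js): continue
    m=max(abs(j[5]) for j in js)
    if best is None or m<best[0]: best=(m,g,[j[5] for j in js])
print(best); g=best[1]; np.save('g.npy',g)
bot.move_pose([*P,.16],quat(g))
print(bot.move_linear([*P,.054],.1,until_force=10),bot.read_position())
bot.set_gripper(0.0,60)
print('w',bot.read_gripper_width(),bot.read_finger_force(),bot.read_ft_force())
bot.move_linear([*P,.19],.15)
print('w',bot.read_gripper_width(),bot.read_ft_force(),bot.read_clock())
bot.move_pose([*S,.19],quat(g+d))
print(bot.read_position(),bot.read_ft_force(),bot.read_clock())
for c in('top','scene'): cv2.imwrite(f'pics/{c}2.png',bot.camera(c)[...,::-1])
a=cv2.imread('pics/scene2.png')[80:300,200:480]
cv2.imwrite('pics/s2.png',cv2.resize(a,None,fx=2.5,fy=2.5))
```

```text
(np.float64(0.20138109737805188), np.float64(2.6179938779914944), [np.float64(0.20138109737805188), np.float64(-0.12925488020968912), np.float64(-0.12925488020968912)])
False [ 0.50133778 -0.08975091  0.05453828]
w 0.5693126939171601 61.769124045968056 [-0.72527126  0.79980476  6.85248995]
w 0.5665305066721523 [-0.20031672  0.11760712 -2.36205818] 9.6417
[0.50089012 0.19019931 0.18966478] [ 0.04615903 -0.08566707 -2.15589269] 10.725
```

View pics/s2.png

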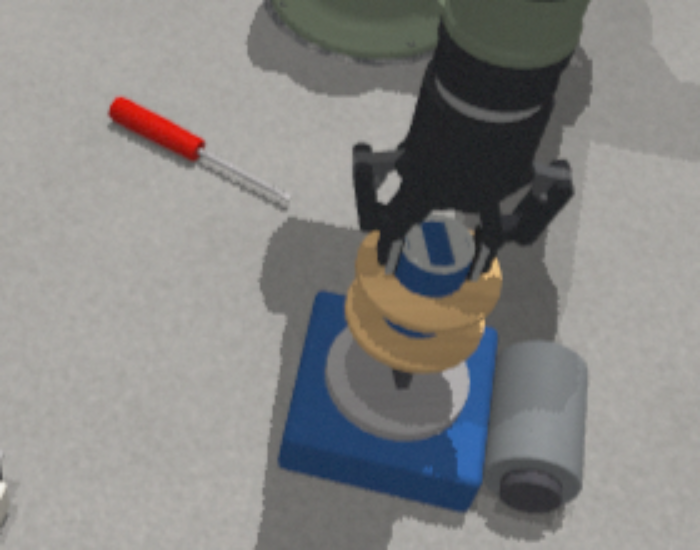

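The scene view shows the reel held over the key, with its slot from about (430,222) to (447,266) in the crop. It looks upright once perspective lean is allowed for (18° expected, 18.7° seen). I'll check the slot's yaw in this view, then lower.

Run:
```python
from h import *
k=bot.calibration('scene'); E=k['extrinsics']; o=-E[:3,:3].T@E[:3,3]
f=lambda x,y,z:hit(o,E[:3,:3].T@np.linalg.solve(k['mtx'],[200+x/2.5,80+y/2.5,1.]),z)
a,b=f(430,222,.222),f(447,266,.222); v=np.degrees(np.arctan2(*(a-b)[1::-1]))
print('slot',(a+b)/2,v)
S=np.array([.5008,.1911])
h=bot.move_linear([*S,.125],.1,until_force=8); print(h,bot.read_position())
if not h:
    h=bot.move_linear([*S,.064],.04,until_force=8); print(h,bot.read_position(),bot.read_ft_force(),bot.read_clock())
```

```text
slot [0.50482481 0.19084378 0.222     ] -145.4585604917222
False [0.50130335 0.19105841 0.12546317]
True [0.50113101 0.19117306 0.11692229] [-0.66631186 -0.52044713  5.19492078] 12.1583
```

It stopped at z = 0.1169. The expected seated height is 0.0545 + 0.062 = 0.1165, so the reel is seated. Now I'll release, retract and verify.

Run:
```python
from h import *
S=bot.read_position()[:2]
bot.set_gripper(1.0); print(bot.read_gripper_width(),bot.read_ft_force())
bot.move_linear([*S,.25],.12)
T=wristT(); im=bot.camera('wrist'); sc=bot.camera('scene'); print(bot.read_ft_force(),bot.read_clock())
cv2.imwrite('pics/end.png',np.hstack([cv2.resize(im[60:300,100:400],None,fx=1.3,fy=1.3),cv2.resize(sc[100:300,230:430],(312,312))])[...,::-1])
```

```text
1.0019157337947837 [ 0.67551967  0.248402   -0.28633416]
[-0.02983247  0.02906171 -0.48868679] 13.9833
```

View pics/end.png

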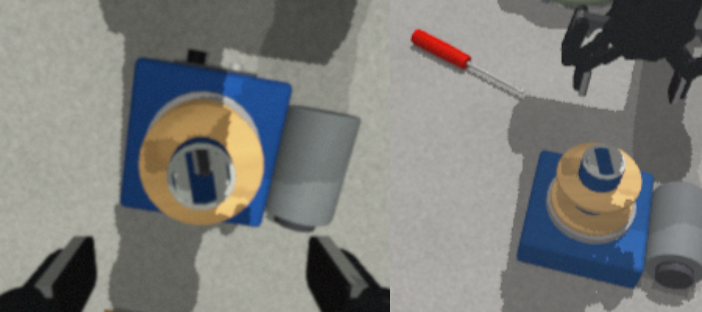

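The reel sits flat and concentric on the faceplate (boss at (200,172) left, (603,165) right), the key shows in the slot, and the gripper is clear. I'm handing the job in.

```bash
python3 -c "
from cell import bot
print(bot.close_job())"
```

```text
the job is handed in; nothing more can be done
None
```

The slotted reel is on the spindle key, resting flat on the faceplate and released with the gripper clear; the round-bore reel was not touched, and I handed the job in at about 14 s of the 38 s allowed (no verdict was returned).

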